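Tare the empty clay bowl on the pantry scale

ROBOT

A 6-joint arm with a two-finger parallel gripper is mounted at the origin on the work surface. World frame = base frame: x ahead of the robot, y to its left, z up, the work surface at z = 0. Lengths are in mm, angles in rad, forces in N, time in s.
With the tool pointing down it reaches from about 275 to 775 mm from the base axis. Payload 14.6 kg.
Tool frame: the origin (TCP) lies on the centre line of the jaws, within the pads' length; the fingertips stand 25 mm ahead of it and the grasp point (between the pads) lies 6 mm ahead of it; z points along the fingers, y is the line along which they close (so a half turn about z gives the same grasp; the last joint's range is limited). The gripper opens to 85 mm and grips with 20 to 120 N. Pads are 22 mm wide; open, the fingers measure 114 mm over their backs; the gripper's body (76 mm by 85 mm) begins 54 mm behind the grasp point. The pads swing forward as they close: fully open they stand 13 mm farther back than shut.
Start: joints at [-1.439, 0.263, -0.048, 1.259, 0, 1.415], TCP at [148.508, -503.561, 256.278] pointing down, gripper open.
Joint ranges: [-2.65, 2.65], [-0.89, 1.7], [-1.18, 1.37], [-2.13, 2.11], [-1.35, 1.29], [-3.14, 3.14]. Speed limits (rad/s): [1.89, 1.89, 2.57, 2.79, 3.14, 3.14].

INTERFACE

Orientations are given as a unit quaternion [w, x, y, z].
In Python, from cell import robot, camera, camera_params gives the robot as it stands. The module is installed in compiled form; this text tells all that it offers.
- The arm moves only by the tool step_arm, never from a script. Its argument "increments" is a list of rows, each a list of 7 numbers: the opening, from 0 (shut) to 1 (fully open), then the shift along the tool's x, y, z in m, then the turn, a rotation vector about the tool's x, y, z in rad. A call has exactly 10 rows; each row shifts and turns the commanded pose from where the row before left it, along the tool's axes as they then stand; what a row does not reach is not made up. A row lasts 1/10 s, in which the tool goes at most 50 mm and 8.59 degrees, less where a joint would pass 70% of its speed; a pose out of reach is approached as far as the arm can. A call with a gripper value outside its range is refused whole. The fingers move at their own pace and stop on an object; "newtons" is the grip in N (left out, the last holds). Time passes only in rows, so rows that do not move let the fingers close, or fill a call up. It gives the time, the measured TCP pose, the force, the opening and the grip force at its end, in the units of the state.
- robot.observe(): the state, without advancing time (a new reading comes with each control period).
- camera(name): name is "scene" or "top" or "wrist"; returns (picture, depth): 400x640x3 uint8, blue, green, red; 400x640 float32, mm along the optical axis (not along the pixel's ray), 0 where there is no reading.
- camera_params(name): a dict with "fx", "fy", "cx", "cy" (pixels), "k1" (the pictures are not rectified: a ray, as slopes to the right and down, at radius r is drawn at 1 + k1 r^2 times it, then the intrinsics apply), "world_to_cam" (4x4, takes a point from world to camera coordinates). Camera axes: x right, y up, looking along -z (the intrinsics and any distortion apply to the point x, -y, -z); pixel columns grow to the right and rows downward; lengths in mm; the calibration is good to about 2 mm. A picture is of the moment at which its call begins: read the wrist's pose just before it. camera_params takes no time and is no camera call; for the wrist camera it gives the pose at the moment of the call.
- robot.finish_job(): hands the job in; it is judged then, once.
The state is a dict: "t": time; "joint_pos": joint angles; "qvel": joint speeds; "joint_torque": joint torques, N m; "eef_pos": TCP position; "tcp_rot": TCP orientation; "force": force on the tool from outside, world axes, zero at the start; "ft_torque": the same for the moment, N m; "width": opening from 0.0 (shut) to 1.0 (fully open); "grasp_force": force on a finger pad.
Only numpy, scipy, OpenCV 4.12 (cv2) and the standard library are available. Lean on these libraries where they do the work, as an engineer would, in place of code of your own. Each camera call takes 0.05 s, during which the arm holds its last target. There are 200 camera calls.

TASK

Get the kitchen scale ready for weighing: pick up the empty clay bowl (not the one holding walnuts) and set it down upright, without dropping it, in the middle of the scale's round plate and let go. Then, with the bowl standing there on its own, press the tare button fully down and let it come back up. Do not press the button before the bowl is standing there, and leave the walnut bowl, the jar and the funnel where they are.

Things in the scene. Friction and masses are not known exactly. Their poses are not given: they have to be found in the camera images.
- bowl_center (a point): Centre of the empty terracotta clay bowl, a small open round bowl 62 mm across the rim, 45 mm high, with nearly upright sides (52 mm across at the foot, 60 mm from 8 mm up), wall 4 mm, about 0.12 kg; it stands loose on the shelf. The point is on its axis, half-way up (22.5 mm above its foot); z is its axis, up out of the mouth.
- nut_bowl_center (a point): Centre, 22.5 mm above its foot, of the other clay bowl: same clay, shape and size, but heaped with walnuts that rise about 9 mm above the rim. A bystander. The two bowls' places may be swapped.
- scale: The kitchen scale, fixed to the shelf: a white flat base 240 mm long (x) and 170 mm wide (y), top 22 mm high, with a steel round plate 130 mm across. Origin at the centre of its underside; its x axis points away from the button-and-display end, which faces the robot roughly, towards the plate's end.
- plate_top (a point): Centre of the top face of the scale's steel round plate, 40 mm above the shelf; the plate is flat, 130 mm across, and does not move.
- tare_top (a point): Centre of the top face of the tare button, a black round push button 24 mm across in a grey housing on the scale's near end, beside the dark display. It lies 120 mm nearer than the plate's centre along the scale's x and 45 mm towards the scale's -y. It is pressed straight down.
- tare (a joint): Travel of the tare button in m: 0 up, 0.005 fully down. A spring pushes it back; fully down takes about 4 N.
- jar: A green glass jar with an aluminium cap, 80 mm across and 120 mm high, a bystander. Origin at the centre of its underside.
- funnel: A red plastic funnel standing mouth down, 90 mm across and 100 mm high, a bystander. Origin at the centre of its underside.
Not all that is in view belongs to the job. Leave any red look-alike of the part that bears bowl_center alone.

How it is judged (in metres and radians):
On the way, in this order (a step that is already met when the one before it is completed fails the run):
1. the empty bowl stands upright in the middle of the scale's plate, let go, the tare button up (horizontal distance between bowl_center and plate_top below 0.022 m and z of bowl_center in the frame of plate_top between 0.016 and 0.029 m and angle between bowl_center's own z axis and vertical below 0.17 rad and linear speed of bowl below 0.02 m/s and angular speed of bowl below 0.3 rad/s and contact force between the fingers and bowl below 0.05 N and value of joint tare below 0.0015 m), for 0.2 s.
2. the tare button is pressed down while the bowl, let go, stands on the plate (horizontal distance between bowl_center and plate_top below 0.022 m and z of bowl_center in the frame of plate_top between 0.016 and 0.029 m and angle between bowl_center's own z axis and vertical below 0.17 rad and contact force between the fingers and bowl below 0.05 N and value of joint tare above 0.0038 m), for 0.05 s.
At the end, for the whole second after the job is handed in: The empty bowl stands upright (within 10 degrees) on the scale's plate, its centre within 22 mm of the plate's centre, released and at rest, and the tare button, pressed after the bowl was set down, is up again (within 1.5 mm) (all of step 1); the robot touches nothing.
It fails at once if the tare button is pressed before the bowl stands released on the scale (value of joint tare above 0.0025 m and not (horizontal distance between bowl_center and plate_top below 0.022 m and z of bowl_center in the frame of plate_top between 0.016 and 0.029 m and angle between bowl_center's own z axis and vertical below 0.17 rad and contact force between the fingers and bowl below 0.05 N)).
It fails at once if the bowl is dropped: let go more than 12 mm above the plate (contact force between the fingers and bowl below 0.05 N and horizontal distance between bowl_center and plate_top below 0.08 m and z of bowl_center in the frame of plate_top above 0.0345 m).
It fails at once if the walnut bowl is moved more than 30 mm (distance of nut_bowl_center from where it was at the start of the episode above 0.03 m).
It fails at once if the jar is moved more than 30 mm (distance of jar from where it was at the start of the episode above 0.03 m).
It fails at once if the funnel is moved more than 30 mm (distance of funnel from where it was at the start of the episode above 0.03 m).
It also fails if it takes over 54 s, if anything falls off the work surface, if the arm or the gripper's body presses on something with over 40 N, if the wrist force passes 120 N, or if a joint passes its speed limit or range.

## Working session

There is one attempt and no reset: what is moved stays moved. The work goes in short steps, Python scripts to look and compute and a tool call to move; the robot and the scene stay as the last step left them, time stands still between calls to the robot, and variables do not carry over. Pictures are saved under pics/ and viewed, at most 10 in all, crops included, and the job is handed in when it is done.

Besides the shell and the picture viewer there is one more tool, called after ">>>" as a command line: name --pt "numbers of a row" for each row, then --argument value for the rest. step_arm: Moves the arm, as the interface text tells. Its arguments: {"type":"object","properties":{"increments":{"type":"array","items":{"type":"array","items":{"type":"number"}}},"newtons":{"type":"number"}},"required":["increments"]}

```bash
mkdir -p pics; cat > h.py <<'E'
import numpy as np, cv2
from cell import robot, camera, camera_params
def snap(n):
    p=camera_params(n); im,d=camera(n); return p,im,d
def rays(p,uv):
    uv=np.float64(uv).reshape(-1,2)
    a=np.c_[(uv[:,0]-p['cx'])/p['fx'],(uv[:,1]-p['cy'])/p['fy']]
    s=a.copy()
    for _ in range(20): s=a/(1+p['k1']*(s**2).sum(1,keepdims=True))
    return np.c_[s[:,0],-s[:,1],-np.ones(len(s))]
def cast(p,uv,z):
    T=np.linalg.inv(np.array(p['world_to_cam'])); r=rays(p,uv)@T[:3,:3].T; o=T[:3,3]
    return o+r*((z-o[2])/r[:,2])[:,None]
def deproj(p,uv,d):
    T=np.linalg.inv(np.array(p['world_to_cam'])); return (rays(p,uv)*np.reshape(d,(-1,1)))@T[:3,:3].T+T[:3,3]
E
python3 - <<'E'
from h import *
for n in('scene','top'):
    p,im,d=snap(n); cv2.imwrite(f'pics/{n}0.png',im); np.savez(f'{n}0.npz',im=im,d=d,**p)
    print(n,np.linalg.inv(p['world_to_cam'])[:3,3].round(), p['fx'])
s=robot.observe();print(s)
E
```

```text
scene [1291.  506.  919.] 425.1757387301905
top [ 491.   72. 1007.] 365.0205403517315
{'t': 0.1, 'joint_pos': array([-1.43933326e+00,  2.63460571e-01, -4.88420834e-02,  1.25938401e+00,
       -9.21883154e-07,  1.41551233e+00]), 'qvel': array([ 4.46879542e-04, -5.59506670e-05,  9.68206688e-04,  9.56811990e-04,
        6.58699085e-04, -1.53773361e-05]), 'joint_torque': array([ 3.92406480e-03, -6.38578963e+01,  3.85062861e+01,  1.00873088e-02,
       -7.34491482e-05, -1.04254312e-05]), 'eef_pos': array([ 148.4632729 , -503.3572635 ,  255.89221631]), 'tcp_rot': array([-4.45141993e-04,  9.89739511e-01,  1.42882827e-01,  4.84112491e-06]), 'force': array([ 0.3912315 , -0.72126411,  0.26846934]), 'ft_torque': array([0.00920628, 0.00825485, 0.00122764]), 'grasp_force': 0.0, 'width': 1.000192410482721}
```

View pics/top0.png

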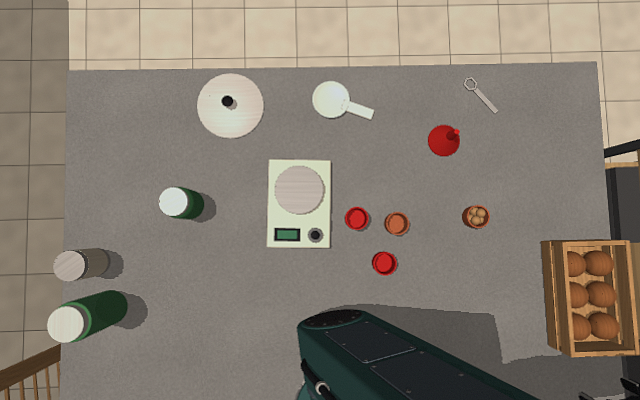

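View pics/scene0.png

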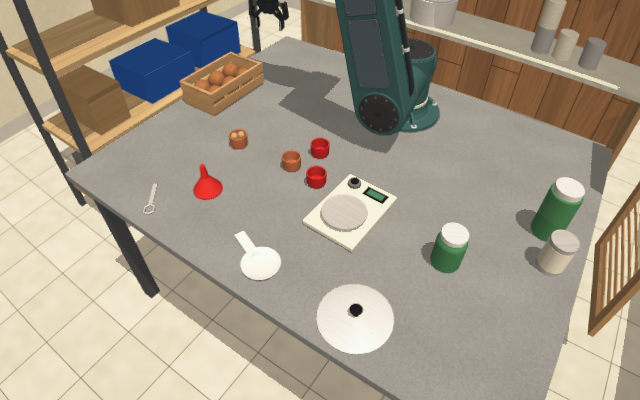

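The top view shows the empty terracotta bowl at about (397,224) and the walnut bowl at (476,217). Red look-alikes are at (357,218) and (384,263), the plate at (300,190) and the button at (315,235). The scene view shows the same layout.

```bash
python3 - <<'E'
from h import *
z=np.load('top0.npz'); im=z['im']; p={k:z[k] for k in z.files}; d=z['d']
hsv=cv2.cvtColor(im,cv2.COLOR_BGR2HSV)
def blob(m,near):
    m=m.astype(np.uint8); n,l,s,c=cv2.connectedComponentsWithStats(m)
    k=1+np.argmin(np.hypot(*(c[1:]-near).T)+ 1000*(s[1:,4]<30)); 
    cs=max(cv2.findContours((l==k).astype(np.uint8),0,1)[0],key=cv2.contourArea); return s[k],c[k],cs
H,S,V=cv2.split(hsv.astype(int))
for nm,q in(('bowl',(397,224)),('red1',(357,218)),('red2',(384,263)),('nut',(476,217))):
    s,c,cs=blob((S>110)&((H<20)|(H>170)),q); e=cv2.minEnclosingCircle(cs)
    print(nm,s,c.round(1),e,cast(p,[e[0]],45).round(1))
s,c,cs=blob((V>200)&(abs(cv2.cvtColor(im,cv2.COLOR_BGR2LAB)[...,2].astype(int)-128)>4),(300,205))
r=cv2.minAreaRect(cs);print('base',r);b=cast(p,cv2.boxPoints(r),22);print(b.round(1),b.mean(0).round(1))
for nm,q in (('plate',(300,190)),('btn',(315,235)),('bowl',(397,212))): print(nm,hsv[q[1],q[0]],deproj(p,[q],d[q[1],q[0]]).round(1))
# plate by height
vv,uu=np.mgrid[150:260,255:345]; P=deproj(p,np.c_[uu.ravel(),vv.ravel()],d[150:260,255:345].ravel())
m=(P[:,2]>33)&(P[:,2]<50); mm=m.reshape(uu.shape).astype(np.uint8)
for c in cv2.findContours(mm,0,1)[0]:
    if cv2.contourArea(c)>30: e=cv2.minEnclosingCircle(c); print('plate',e,cast(p,[np.add(e[0],(255,150))],40).round(1), np.median(P[m][:,2]))
E
```

```text
bowl [384 212  26  23 453] [396.5 223. ] ((396.5, 223.0), 12.54003620147705) [[ 500.2 -143.4   45. ]]
red1 [345 207  24  23 442] [356.5 218. ] ((356.5, 217.96153259277344), 11.894732475280762) [[516.4 -37.8  45. ]]
red2 [372 252  25  24 472] [384.2 263.1] ((384.1153869628906, 262.8846130371094), 12.577080726623535) [[ 396.8 -106.3   45. ]]
nut [462 205  28  23 507] [475.7 216.2] ((475.5, 216.5), 13.729630470275879) [[ 511.7 -354.9   45. ]]
base ((298.4700012207031, 203.2611846923828), (61.07792282104492, 86.9039306640625), 1.3639274835586548)
[[448.9 202.   22. ]
 [683.4 192.4  22. ]
 [675.6  26.6  22. ]
 [440.2  39.   22. ]] [562. 115.  22.]
plate [ 14  28 191] [[595.2 109.6  38.2]]
btn [150   7  39] [[474.7  72.9  44.1]]
bowl [  9 158 160] [[ 529.3 -146.2   43.9]]
plate ((60.272727966308594, 85.0), 7.36598014831543) [[474.7  72.1  40. ]] 39.53308829413572
plate ((44.01068878173828, 39.74940490722656), 24.280649185180664) [[595.7 112.2  40. ]] 39.53308829413572
```

>>> step_arm --pt "1 0 0 0 0 0 -0.125" --pt "1 0 0 0 0 0 -0.125" --pt "1 0 0 0 0 0 -0.125" --pt "1 0 0 0 0 0 -0.125" --pt "1 0.04 0 0 0 0 0" --pt "1 0.04 0 0 0 0 0" --pt "1 0.04 0 0 0 0 0" --pt "1 0.04 0 0 0 0 0" --pt "1 0.04 0 0 0 0 0" --pt "1 0.04 0 0 0 0 0"

```text
t: 1.1
eef_pos: [318.8, -332.2, 256.2]
tcp_rot: [-0.0, 0.924, 0.383, -0.0]
force: [0.5, -0.4, 0.0]
width: 1.0
grasp_force: 0.0
```

>>> step_arm --pt "1 0.04 0 0 0 0 0" --pt "1 0.04 0 0 0 0 0" --pt "1 0.04 0 0 0 0 0" --pt "1 0.04 0 0 0 0 0" --pt "1 0.04 0 0 0 0 0" --pt "1 0.03 -0.005 0 0 0 0" --pt "1 0.02 0 0.01 0 0 0" --pt "1 0.01 0 0.02 0 0 0" --pt "1 0 0 0.02 0 0 0" --pt "1 0 0 0 0 0 0"

```text
t: 2.1
eef_pos: [497.0, -145.1, 204.1]
tcp_rot: [-0.002, 0.923, 0.384, -0.001]
force: [-0.4, 0.2, 0.8]
width: 1.003
grasp_force: 0.0
```

```bash
python3 - <<'E'
from h import *
s=robot.observe();print(s['t'],s['eef_pos'],s['tcp_rot'],s['joint_pos'].round(2))
p,im,d=snap('wrist'); cv2.imwrite('pics/w1.png',im); np.savez('w1.npz',im=im,d=d,**p)
H,S,V=cv2.split(cv2.cvtColor(im,cv2.COLOR_BGR2HSV).astype(int))
# points at rim height with terracotta hue, circle by bounding of rim ring
vv,uu=np.mgrid[0:400,0:640]; P=deproj(p,np.c_[uu.ravel(),vv.ravel()],d.ravel())
m=(S.ravel()>90)&(H.ravel()>3)&(H.ravel()<20)&(P[:,2]>40)&(P[:,2]<49)&(d.ravel()>0)
m&=np.hypot(P[:,0]-500,P[:,1]+143)<60
Q=P[m]; print(len(Q),Q.min(0),Q.max(0)); c,r=cv2.minEnclosingCircle(np.float32(Q[:,:2])); print('rim',c,r, np.median(Q,0))
E
```

```text
2.1 [ 497.04037327 -145.14584207  204.09897692] [-0.00153459  0.92347572  0.38365126 -0.00139744] [-0.44  0.28 -0.17  1.12 -0.    1.91]
1153 [ 469.53902552 -175.37793453   40.06232817] [ 529.95062777 -115.09632372   47.36784269]
rim (499.49896240234375, -145.57192993164062) 30.759309768676758 [ 499.31876028 -145.60253819   44.88750261]
```

View pics/w1.png

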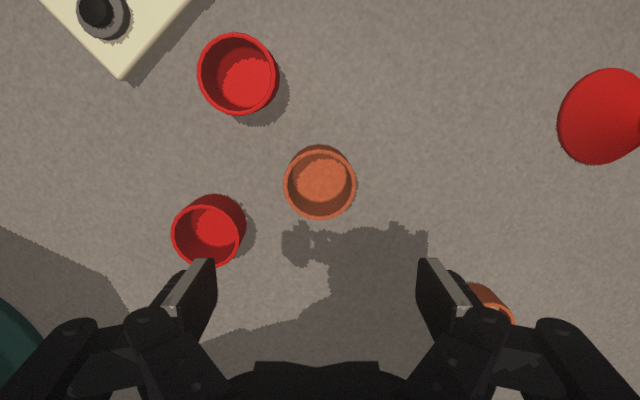

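The wrist view shows the empty bowl at (320,182) between the red look-alikes, with the corridor clear. The rim fit gives (499.5, −145.6). Next I descend and grip.

>>> step_arm --pt "1 0.0014 0.002 0 0 0 0" --pt "1 0 0 0.025 0 0 0" --pt "1 0 0 0.025 0 0 0" --pt "1 0 0 0.025 0 0 0" --pt "1 0 0 0.025 0 0 0" --pt "1 0 0 0.025 0 0 0" --pt "1 0 0 0.02 0 0 0" --pt "1 0 0 0.015 0 0 0" --pt "1 0 0 0.01 0 0 0" --pt "1 0 0 0 0 0 0"

```text
t: 3.15
eef_pos: [500.4, -146.6, 36.0]
tcp_rot: [-0.0, 0.924, 0.383, -0.0]
force: [0.4, 0.3, -0.0]
width: 1.003
grasp_force: 0.0
```

>>> step_arm --pt "0.5 0 0 0 0 0 0" --pt "0.5 0 0 0 0 0 0" --pt "0.5 0 0 0 0 0 0" --pt "0.5 0 0 0 0 0 0" --pt "0.5 0 0 0 0 0 0" --pt "0.5 0 0 0 0 0 0" --pt "0.5 0 0 0 0 0 0" --pt "0.5 0 0 0 0 0 0" --pt "0.5 0 0 0 0 0 0" --pt "0.5 0 0 0 0 0 0" --newtons 25

```text
t: 4.15
eef_pos: [501.0, -146.7, 37.5]
tcp_rot: [0.001, 0.924, 0.383, 0.001]
force: [-2.5, 0.2, 8.6]
width: 0.727
grasp_force: 25.4
```

>>> step_arm --pt "0.5 0 0 -0.005 0 0 0" --pt "0.5 0 0 -0.01 0 0 0" --pt "0.5 0 0 -0.015 0 0 0" --pt "0.5 0 0 -0.02 0 0 0" --pt "0.5 0 0 -0.02 0 0 0" --pt "0.5 0 0 -0.015 0 0 0" --pt "0.5 0 0 -0.01 0 0 0" --pt "0.5 0 0 -0.005 0 0 0" --pt "0.5 0 0 0 0 0 0" --pt "0.5 0 0 0 0 0 0"

```text
t: 5.15
eef_pos: [500.2, -146.3, 135.8]
tcp_rot: [-0.0, 0.924, 0.383, -0.0]
force: [-0.3, 0.0, -1.4]
width: 0.723
grasp_force: 27.7
```

```bash
python3 - <<'E'
from h import *
s=robot.observe();print(s['eef_pos'],s['force'])
p,im,d=snap('wrist'); cv2.imwrite('pics/w2.png',im)
H,S,V=cv2.split(cv2.cvtColor(im,cv2.COLOR_BGR2HSV).astype(int))
vv,uu=np.mgrid[0:400,0:640]; P=deproj(p,np.c_[uu.ravel(),vv.ravel()],d.ravel())
m=(S.ravel()>90)&(H.ravel()>3)&(H.ravel()<20)&(P[:,2]>60)&(d.ravel()>0)&(np.hypot(P[:,0]-501,P[:,1]+146)<60)
Q=P[m]; z=np.percentile(Q[:,2],90); R=Q[Q[:,2]>z-8]; print(len(Q),z,cv2.minEnclosingCircle(np.float32(R[:,:2])))
A=np.c_[R[:,:2]-R[:,:2].mean(0),np.ones(len(R))];print('rim plane',np.linalg.lstsq(A,R[:,2],rcond=None)[0])
E
```

```text
[ 500.21797039 -146.30492322  135.8339978 ] [-0.32637827  0.047147   -1.44610277]
22252 143.50871535351567 ((501.3690490722656, -144.402099609375), 54.096038818359375)
rim plane [3.60707150e-02 4.60689514e-02 1.43431828e+02]
```

View pics/w2.png

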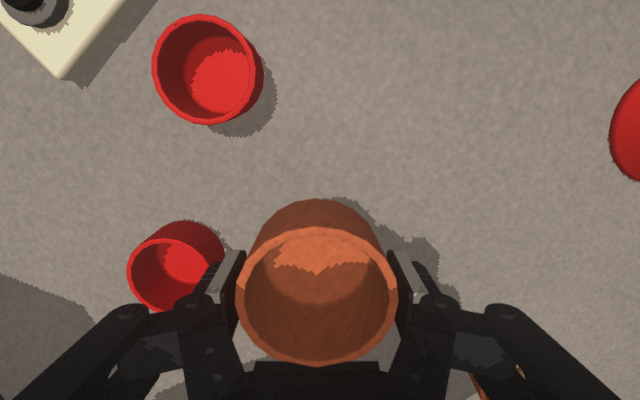

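The wrist view shows the bowl firmly held between the pads, centred at about (318,295). Next I carry it over the plate.

>>> step_arm --pt "0.5 0.01 -0.0045 0 0 0 0" --pt "0.5 0.025 -0.0115 0 0 0 0" --pt "0.5 0.03 -0.014 0 0 0 0" --pt "0.5 0.035 -0.016 0 0 0 0" --pt "0.5 0.04 -0.018 0 0 0 0" --pt "0.5 0.04 -0.018 0 0 0 0" --pt "0.5 0.035 -0.016 0 0 0 0" --pt "0.5 0.025 -0.0125 0 0 0 0" --pt "0.5 0.01 -0.0045 0 0 0 0" --pt "0.5 0 0 0 0 0 0"

```text
t: 6.2
eef_pos: [595.5, 113.3, 135.7]
tcp_rot: [-0.0, 0.923, 0.384, -0.0]
force: [-1.0, -0.8, -1.0]
width: 0.724
grasp_force: 27.7
```

>>> step_arm --pt "0.5 0 0 0.01 0 0 0" --pt "0.5 0 0 0.015 0 0 0" --pt "0.5 0 0 0.015 0 0 0" --pt "0.5 0 0 0.006 0 0 0" --pt "0.5 0 0 0.003 0 0 0" --pt "0.5 0 0 0.002 0 0 0" --pt "0.5 0 0 0.001 0 0 0" --pt "0.5 0 0 0 0 0 0" --pt "0.5 0 0 0 0 0 0" --pt "0.5 0 0 0 0 0 0"

```text
t: 7.2
eef_pos: [595.7, 111.9, 84.5]
tcp_rot: [0.0, 0.924, 0.383, 0.0]
force: [-0.2, -0.2, -2.0]
width: 0.718
grasp_force: 27.8
```

```bash
python3 - <<'E'
from h import *
s=robot.observe();print(s['eef_pos'],s['force'])
p,im,d=snap('scene'); cv2.imwrite('pics/s2.png',cv2.resize(im[120:270,260:460],(800,600)))
E
```

```text
[595.65434118 111.87625468  84.54305828] [-0.18908218 -0.17601727 -1.98857556]
```

View pics/s2.png

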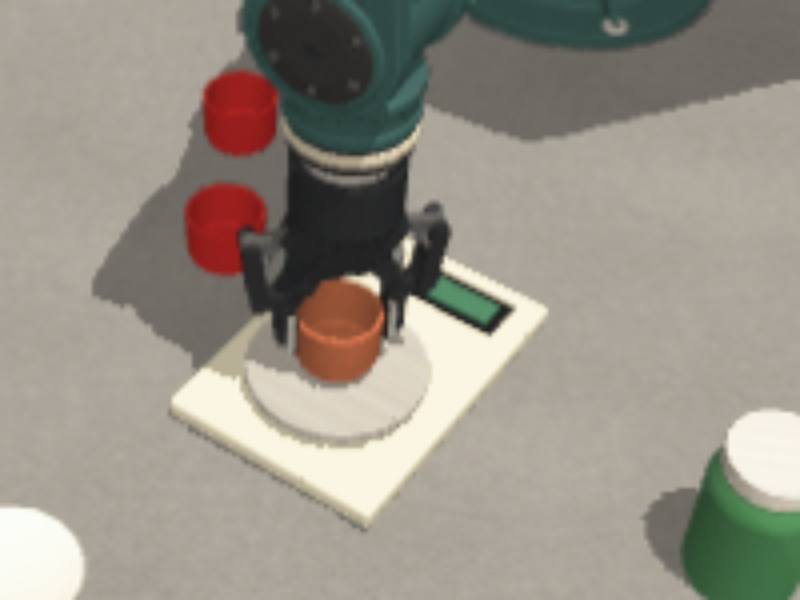

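The bowl is upright over the plate centre (bowl about (340,330), plate centre about (338,372)), a few mm above it. I lower it slowly to contact.

>>> step_arm --pt "0.5 0 0 0.001 0 0 0" --pt "0.5 0 0 0.001 0 0 0" --pt "0.5 0 0 0.001 0 0 0" --pt "0.5 0 0 0.001 0 0 0" --pt "0.5 0 0 0.001 0 0 0" --pt "0.5 0 0 0.001 0 0 0" --pt "0.5 0 0 0 0 0 0" --pt "0.5 0 0 0 0 0 0" --pt "0.5 0 0 0 0 0 0" --pt "0.5 0 0 0 0 0 0"

```text
t: 8.25
eef_pos: [595.5, 111.8, 78.3]
tcp_rot: [0.0, 0.924, 0.383, 0.0]
force: [-0.7, -0.2, -0.9]
width: 0.727
grasp_force: 27.8
```

>>> step_arm --pt "0.5 0 0 0.0005 0 0 0" --pt "0.5 0 0 0.0005 0 0 0" --pt "0.5 0 0 0.0005 0 0 0" --pt "0.5 0 0 0.0005 0 0 0" --pt "0.5 0 0 0 0 0 0" --pt "0.5 0 0 0 0 0 0" --pt "0.5 0 0 0 0 0 0" --pt "0.5 0 0 0 0 0 0" --pt "0.5 0 0 0 0 0 0" --pt "0.5 0 0 0 0 0 0"

```text
t: 9.25
eef_pos: [595.6, 111.9, 77.5]
tcp_rot: [0.0, 0.924, 0.383, 0.001]
force: [-7.1, 0.1, 16.8]
width: 0.722
grasp_force: 29.0
```

Contact reached. I ease off slightly, then release.

>>> step_arm --pt "0.5 0 0 -0.0007 0 0 0" --pt "0.5 0 0 0 0 0 0" --pt "0.75 0 0 0 0 0 0" --pt "0.8 0 0 0 0 0 0" --pt "0.85 0 0 0 0 0 0" --pt "0.9 0 0 0 0 0 0" --pt "1 0 0 0 0 0 0" --pt "1 0 0 0 0 0 0" --pt "1 0 0 0 0 0 0" --pt "1 0 0 0 0 0 0"

```text
t: 10.25
eef_pos: [595.5, 111.8, 77.0]
tcp_rot: [-0.0, 0.924, 0.383, 0.0]
force: [1.2, 0.6, -0.3]
width: 1.0
grasp_force: 0.0
```

>>> step_arm --pt "1 0 0 0 0 0 0" --pt "1 0 0 -0.005 0 0 0" --pt "1 0 0 -0.01 0 0 0" --pt "1 0 0 -0.02 0 0 0" --pt "1 0 0 -0.025 0 0 0" --pt "1 0 0 -0.025 0 0 0" --pt "1 0 0 -0.025 0 0 0" --pt "1 0 0 -0.02 0 0 0" --pt "1 0 0 -0.01 0 0 0" --pt "1 0 0 0 0 0 0"

```text
t: 11.25
eef_pos: [596.0, 111.9, 218.4]
tcp_rot: [0.0, 0.924, 0.383, 0.001]
force: [0.0, 0.2, -1.0]
width: 1.0
grasp_force: 0.0
```

```bash
cat > chk.py <<'E'
from h import *
import sys
s=robot.observe();print(s['t'],s['eef_pos'],s['force'])
p,im,d=snap('wrist'); cv2.imwrite(sys.argv[1],im)
H,S,V=cv2.split(cv2.cvtColor(im,cv2.COLOR_BGR2HSV).astype(int))
vv,uu=np.mgrid[0:400,0:640]; P=deproj(p,np.c_[uu.ravel(),vv.ravel()],d.ravel())
n=lambda x,y,r:np.hypot(P[:,0]-x,P[:,1]-y)<r
m=(S.ravel()>90)&(H.ravel()>3)&(H.ravel()<20)&(P[:,2]>80)&(P[:,2]<92)&n(596,112,60)
Q=P[m]; 
if len(Q): print('rim',len(Q),cv2.minEnclosingCircle(np.float32(Q[:,:2])),np.median(Q[:,2]))
m=(V.ravel()>110)&(S.ravel()<90)&(P[:,2]>36)&(P[:,2]<43)&n(596,112,80)
Q=P[m]
if len(Q): print('plate',len(Q),cv2.minEnclosingCircle(np.float32(Q[:,:2])),np.median(Q[:,2]))
m=(V.ravel()<70)&(P[:,2]>30)&(P[:,2]<60)&n(474,72.5,20)
Q=P[m]
if len(Q): print('btn',len(Q),cv2.minEnclosingCircle(np.float32(Q[:,:2])),np.percentile(Q[:,2],[10,50,90]))
E
python3 chk.py pics/w3.png
```

```text
11.25 [596.03902648 111.85710791 218.43816213] [ 0.03955291  0.16742399 -0.97240071]
rim 1353 ((595.6918334960938, 111.76016998291016), 30.636571884155273) 84.86962245194385
plate 10156 ((596.5399780273438, 113.5427474975586), 64.80472564697266) 40.265511064855986
btn 486 ((477.2802734375, 70.28514862060547), 16.355926513671875) [37.41255703 42.71786827 43.85169025]
```

View pics/w3.png

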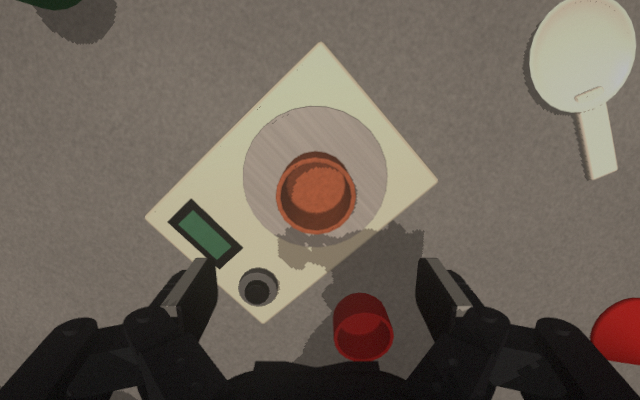

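The wrist view shows the bowl upright in the middle of the plate at (316,192), about 2 mm off-centre. The button is at (257,291). I shut the fingers and move over the button.

>>> step_arm --pt "0 -0.01 -0.005 0 0 0 0" --pt "0 -0.02 -0.01 0 0 0 0" --pt "0 -0.025 -0.013 0 0 0 0" --pt "0 -0.025 -0.013 0 0 0 0" --pt "0 -0.02 -0.01 0 0 0 0" --pt "0 -0.013 -0.007 0 0 0 0" --pt "0 0 0 0 0 0 0" --pt "0 0 0 0 0 0 0" --pt "0 0 0 0 0 0 0" --pt "0 0 0 0 0 0 0"

```text
t: 12.3
eef_pos: [475.2, 72.9, 216.6]
tcp_rot: [-0.0, 0.924, 0.383, -0.0]
force: [0.2, -0.4, -0.4]
width: -0.002
grasp_force: 0.0
```

>>> step_arm --pt "0 0 0 0.01 0 0 0" --pt "0 0 0 0.02 0 0 0" --pt "0 0 0 0.025 0 0 0" --pt "0 0 0 0.025 0 0 0" --pt "0 0 0 0.025 0 0 0" --pt "0 0 0 0.015 0 0 0" --pt "0 0 0 0.01 0 0 0" --pt "0 0 0 0.01 0 0 0" --pt "0 0 0 0 0 0 0" --pt "0 0 0 0 0 0 0"

```text
t: 13.3
eef_pos: [474.9, 72.7, 77.2]
tcp_rot: [0.0, 0.924, 0.383, 0.0]
force: [-0.8, 0.2, 0.5]
width: -0.004
grasp_force: 0.0
```

```bash
python3 - <<'E'
from h import *
s=robot.observe();print(s['eef_pos'],s['force'],s['width'])
p,im,d=snap('scene'); cv2.imwrite('pics/s3.png',cv2.resize(im[120:240,280:440],(800,600)))
E
```

```text
[474.87833002  72.7465206   77.19457571] [-0.8297185   0.18913071  0.51686132] -0.004209009740311198
```

View pics/s3.png

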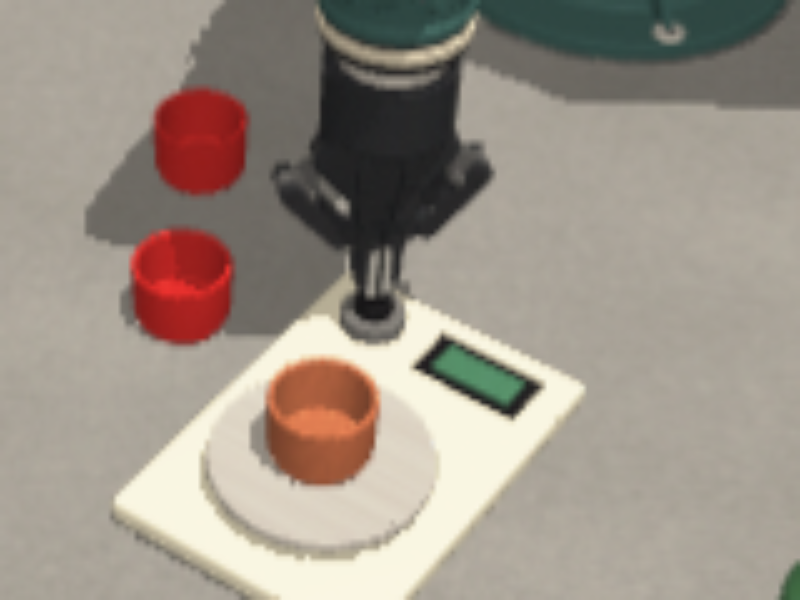

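The fingertips at (375,285) sit just above the black button at (375,308), and the bowl stands clear. I press down in small steps.

>>> step_arm --pt "0 0 0 0.002 0 0 0" --pt "0 0 0 0.002 0 0 0" --pt "0 0 0 0.002 0 0 0" --pt "0 0 0 0.002 0 0 0" --pt "0 0 0 0.001 0 0 0" --pt "0 0 0 0.001 0 0 0" --pt "0 0 0 0.001 0 0 0" --pt "0 0 0 0 0 0 0" --pt "0 0 0 0 0 0 0" --pt "0 0 0 0 0 0 0"

```text
t: 14.35
eef_pos: [474.6, 72.8, 66.0]
tcp_rot: [-0.0, 0.924, 0.383, -0.0]
force: [-1.8, -0.1, 1.8]
width: -0.002
grasp_force: 1.1
```

>>> step_arm --pt "0 0 0 0.001 0 0 0" --pt "0 0 0 0.001 0 0 0" --pt "0 0 0 0.0005 0 0 0" --pt "0 0 0 0.0005 0 0 0" --pt "0 0 0 0 0 0 0" --pt "0 0 0 0 0 0 0" --pt "0 0 0 0 0 0 0" --pt "0 0 0 0 0 0 0" --pt "0 0 0 0 0 0 0" --pt "0 0 0 0 0 0 0"

```text
t: 15.35
eef_pos: [474.6, 72.8, 63.0]
tcp_rot: [0.0, 0.924, 0.383, -0.0]
force: [-3.0, 0.1, 5.9]
width: 0.005
grasp_force: 2.6
```

>>> step_arm --pt "0 0 0 0.0005 0 0 0" --pt "0 0 0 0.0005 0 0 0" --pt "0 0 0 0.0005 0 0 0" --pt "0 0 0 0 0 0 0" --pt "0 0 0 0 0 0 0" --pt "0 0 0 0 0 0 0" --pt "0 0 0 0 0 0 0" --pt "0 0 0 0 0 0 0" --pt "0 0 0 0 0 0 0" --pt "0 0 0 0 0 0 0"

```text
t: 16.35
eef_pos: [474.8, 72.7, 62.5]
tcp_rot: [0.0, 0.924, 0.383, 0.0]
force: [-9.7, -0.9, 28.6]
width: 0.003
grasp_force: 14.2
```

Hard stop reached: the spring force rises gradually, then climbs steeply. I retract.

>>> step_arm --pt "0 0 0 -0.002 0 0 0" --pt "0 0 0 -0.004 0 0 0" --pt "0 0 0 -0.01 0 0 0" --pt "0 0 0 -0.02 0 0 0" --pt "0 0 0 -0.025 0 0 0" --pt "0 0 0 -0.025 0 0 0" --pt "0 0 0 -0.025 0 0 0" --pt "0 0 0 -0.02 0 0 0" --pt "0 0 0 -0.01 0 0 0" --pt "0 0 0 0 0 0 0"

```text
t: 17.35
eef_pos: [475.2, 72.8, 203.5]
tcp_rot: [0.0, 0.924, 0.383, 0.001]
force: [-0.2, 0.4, -0.6]
width: -0.002
grasp_force: 0.0
```

```bash
python3 chk.py pics/w4.png; python3 - <<'E'
from h import *
p,im,d=snap('top'); P=deproj(p,[(315,235)],d[235,315]); print('button top px',P)
p,im,d=snap('scene'); cv2.imwrite('pics/s4.png',cv2.resize(im[120:240,280:440],(800,600)))
E
```

```text
17.35 [475.24155779  72.76620978 203.53620938] [-0.15015011  0.38952672 -0.55023388]
rim 1578 ((595.259033203125, 111.62139129638672), 31.080289840698242) 84.87070899331876
plate 10643 ((596.1775512695312, 113.5448989868164), 64.85388946533203) 40.238576726823794
btn 602 ((473.9822998046875, 72.99357604980469), 12.654736518859863) [40.47452675 42.83207762 43.91548313]
button top px [[484.81951699  72.06426081 654.98659046]]
```

View pics/s4.png

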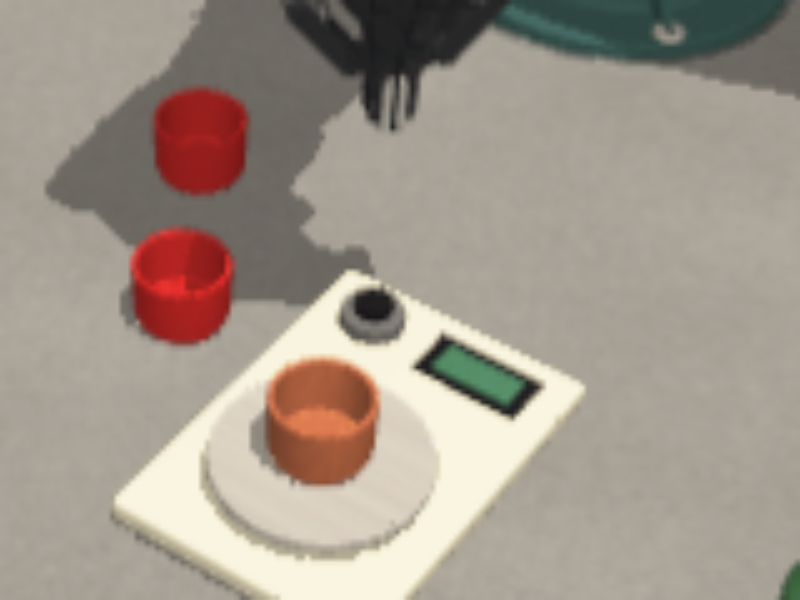

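The bowl stands centred on the plate at (322,420). The button at (375,303) is back up, with its top at about 43–44 mm as before, and the gripper is clear.

```bash
python3 -c "
from cell import robot
print(robot.finish_job())"
```

```text
the job is handed in; nothing more can be done
None
```

The job is handed in, with no verdict returned: the empty bowl stands released about 2 mm from the plate's centre, the tare button was pressed to its stop and has come back up, and the arm touched no other object.

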